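# Park two horn antennas in the dock, connectors to the front

### The job

Push the red-knobbed lever of the antenna dock over so that its orange dust flap snaps fully open, and leave it open. Then stand the tall horn antenna in the dock's blue bay and the short one in its white bay, each upright and flat on the bay floor in the middle of its bay, with its brass connector pointing squarely at the dock's front edge, the one with the yellow stripe. Do not tip the horns over on the way, and leave the three other upright parts near the dock standing where they are.

Things in the scene. Friction and masses are not known exactly. Their poses are not given: they have to be found in the camera images.
- dock: fixed aluminium plate 100x164x8 mm with two bays. Origin under it, midway between bays; -x points to the front edge (yellow stripe), y across the bays. Grey cheeks (tops at z = 22 mm) flank each bay, 62 mm clear between them, middle cheek 20 mm wide; back stop of that height from x = +36 mm; front open. Hinge brackets at x = 48, y = +/-76 mm rise to z = 58 mm. Sides end at y = +/-82 mm
- bay_blue (a point): centre of the floor of the bay with the blue floor patch, 8 mm above the worktop, at (0, +41, 8) mm in the dock; axes as the dock's
- bay_white (a point): centre of the floor of the bay with the white floor patch, at (0, -41, 8) mm in the dock; axes as the dock's
- flap (a joint): angle (rad) of the orange flap, 90x136 mm, hinged along the dock's y axis at (x, z) = (48, 50) mm of the dock. 0 = shut, level over both bays; 2.0 = open, leaning back 25 degrees past upright, edge 135 mm above the worktop at x = 87 mm. A spring drives it to the nearer stop; snap point about 1.0; 1 to 5 N at the knob push it over
- lever_knob (a point): centre of the red 18 mm ball knob at the end of the flap's lever: an 8 mm steel rod, 60 mm from the hinge line, beside the dock at its y = -108 mm, turning with the flap. Knob in the dock frame, mm: shut (19,-108,103), leaning to the front; snap point (77,-108,103); open (108,-108,54). Push it backwards (+x of the dock); nothing of the dock stands in its way
- tall_horn: loose black horn antenna standing on its mouth, 147 mm high, 0.1 to 0.2 kg; origin at the centre of its underside, z up. Foot 46 (x) x 50 (y) x 4 mm, body narrows upwards; square flange 28x28 mm at z = 111 to 123 mm, good to grip across its x faces; neck 16x22 mm below (z 90 to 111), block 16x20 above, top flange 24x24 at z 140 to 147. Brass connector sticks out to -y at z 134
- tall_port (a point): end of the brass connector of the tall horn, at (0, -23, 134) mm in the horn
- short_horn: loose black horn antenna standing on its mouth, 102 mm high, 0.08 to 0.15 kg; origin at the centre of its underside, z up. Foot 40 (x) x 46 (y) x 4 mm; square flange 28x28 mm at z = 78 to 90 mm, good to grip across its x faces; neck 16x22 mm below (z 63 to 78), collar 32x38 mm at z 58 to 63, top flange 24x24 mm at z 95 to 102. Brass connector sticks out to -y at z 95
- short_port (a point): end of the brass connector of the short horn, at (0, -21, 95) mm in the horn
- waveguide: bystander: loose black waveguide tube standing upright, 32 x 32 x 137 mm, origin at the centre of its underside
- probe: bystander: loose white turned probe with black cap standing upright on its round foot, 32 mm across, 126 mm high, origin at the centre of its underside
- alu_guide: bystander: loose light aluminium waveguide section standing upright, 42 x 42 x 107 mm, origin at the centre of its underside
Things that resemble listed ones, but are neither listed nor needed, are in the scene too. What is shaped like the tall_horn but pink or purple is not meant.

How it is judged:
By the outcome, as a careful person would: the job done as asked, in the order asked, and still so for the second after the job is handed in, with the robot touching nothing.
It also fails if it takes over 72 s, if anything falls off the work surface, if the arm or the gripper's body presses on something with over 40 N, if the wrist force passes 120 N, or if a joint passes its speed limit or range.

### The arm

A 6-joint arm with a two-finger parallel gripper is mounted at the origin on a cart in front of the work surface, level with it; the furniture and walls round the work are solid. World frame = base frame: x ahead of the robot, y to its left, z up, the work surface at z = 0. Lengths are in m, angles in rad, forces in N, time in s.
With the tool pointing down it reaches from about 0.25 to 0.775 m from the base axis. Payload 8.9 kg.
Tool frame: the origin (TCP) lies midway between the tips of the shut fingers; the grasp point (between the pads) lies 19 mm behind it; z points along the fingers, y is the direction in which the jaws open and shut (so a half turn about z gives the same grasp; the last joint's range is limited). The gripper opens to 85 mm and grips with 20 to 120 N. Pads are 22 mm wide; open, the fingers measure 114 mm over their backs; the gripper's body (76 mm by 85 mm) begins 54 mm behind the grasp point. The pads swing forward as they close: fully open they stand 13 mm farther back than shut.
Start: joints at [-0.139, 0.291, -0.153, 1.127, 0, 1.431], TCP at [0.525, 0, 0.194] pointing down, gripper open.
Joint ranges: [-2.52, 2.52], [-0.91, 1.74], [-1.3, 1.37], [-1.96, 2.02], [-1.52, 1.47], [-3.14, 3.14]. Speed limits (rad/s): [2.22, 2.22, 2.79, 3.14, 3.14, 3.14].

### API

Orientations are given as a rotation vector (axis times angle).
In Python, from cell import env gives the robot as it stands. Calls block until the motion is done:
- env.goto(position, orientation): joint-space move of the TCP to a pose.
- env.servo_line(position, rot=None, v=0.15): straight line of the TCP; rot=None keeps the orientation; v is the mean speed in m/s.
- env.goto_joints(angles): joint-space move.
- env.open() and env.close(squeeze=None): open the fingers fully, or close them until they stop; squeeze is the grip in N (None keeps the last).
- env.dwell(seconds).
- env.solve_ik(position, orientation): joint angles nearest the present ones, or None.
- env.capture(name): name is "scene" or "side" or "wrist"; returns the picture (480x640x3 uint8, red, green, blue); there is no depth.
- env.camera_model(name): a dict with "fx", "fy", "cx", "cy" (pixels), "rvec" (rotation vector, rad) and "tvec" (3), from world to camera coordinates, as OpenCV has them; the wrist camera has in their place "hand_eye" (4x4, takes a point from camera to tool coordinates, whose origin is the TCP and whose axes are the flange's). Camera axes: x right, y down, z forward; pixel columns grow to the right and rows downward; lengths in m; the calibration is good to about 2 mm. A picture is of the moment at which its call begins: read the wrist's pose just before it. camera_model takes no time and is no camera call.
A pose or a line that the arm cannot do raises env.Unreachable and nothing moves.
- env.hand_in(): hands the job in, once; it reports no verdict.
Readings, each from a call of its own:
- env.current_time(): time.
- env.current_q(): joint angles.
- env.current_joint_velocities(): joint speeds.
- env.current_joint_torque(): joint torques, N m.
- env.current_tcp_pos(): TCP position.
- env.current_tool_rot(): TCP orientation.
- env.current_ft_force(): force on the tool from outside, world axes, zero at the start.
- env.current_wrist_torque(): the same for the moment, N m.
- env.current_gripper_width(): opening from 0.0 (shut) to 1.0 (fully open).
Only numpy, scipy, OpenCV 4.12 (cv2) and the standard library are available. Lean on these libraries where they do the work, as an engineer would, in place of code of your own. Each camera call takes 0.05 s, during which the arm holds its last target. There are 200 camera calls.

## Working session

There is one attempt and no reset: what is moved stays moved. The work goes in short steps, each a Python script; the robot and the scene stay as the last script left them, time stands still between calls to the robot, and variables do not carry over. Pictures are saved under pics/ and viewed, about 8 in all and at most 12, crops included, and the job is handed in when it is done.

```bash
mkdir -p pics; ls; python3 - <<'E'
from cell import env
import cv2,numpy as np
for n in("scene","side"):
    cv2.imwrite(f"pics/{n}0.png",env.capture(n)[:,:,::-1]); print(n,env.camera_model(n))
print(env.camera_model("wrist"),env.current_tool_rot(),env.current_tcp_pos())
E
```

```text
pics
scene {'fx': 487.43138295961086, 'fy': 487.43138295961086, 'cx': 320.00539547786957, 'cy': 238.79713777038234, 'rvec': array([ 0.7071584 , -2.35927486,  1.42038646]), 'tvec': array([0.438339  , 0.25669947, 0.74833138])}
side {'fx': 576.674682002742, 'fy': 576.674682002742, 'cx': 318.9739430399497, 'cy': 239.67267637281995, 'rvec': array([ 1.8303661 , -0.91520031,  0.5696277 ]), 'tvec': array([-0.31776534,  0.27529386,  0.95286206])}
{'fx': 367.96517238073096, 'fy': 367.96517238073096, 'cx': 318.50758661942723, 'cy': 239.67031674988408, 'hand_eye': array([[ 5.94849384e-04, -9.44664981e-01, -3.28036156e-01,
         8.35669027e-02],
       [ 9.99999705e-01,  4.02506997e-04,  6.54241736e-04,
        -5.85994208e-04],
       [-4.86002409e-04, -3.28036448e-01,  9.44664942e-01,
        -1.80527205e-01],
       [ 0.00000000e+00,  0.00000000e+00,  0.00000000e+00,
         1.00000000e+00]])} [-2.22073296e+00 -2.22086752e+00  1.12772397e-03] [5.24569761e-01 8.06193449e-05 1.93103865e-01]
```

View pics/scene0.png

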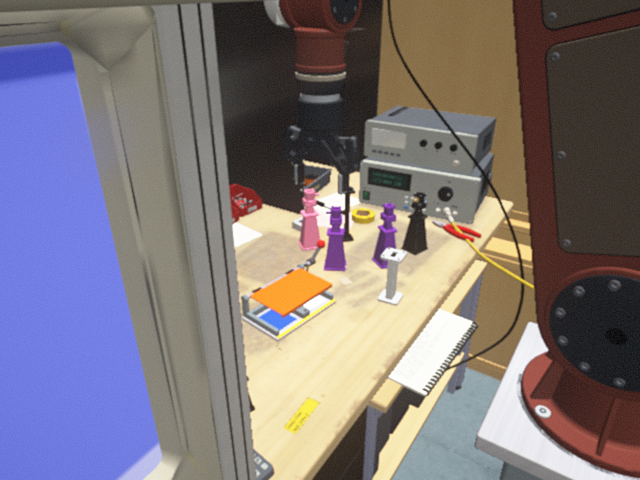

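View pics/side0.png

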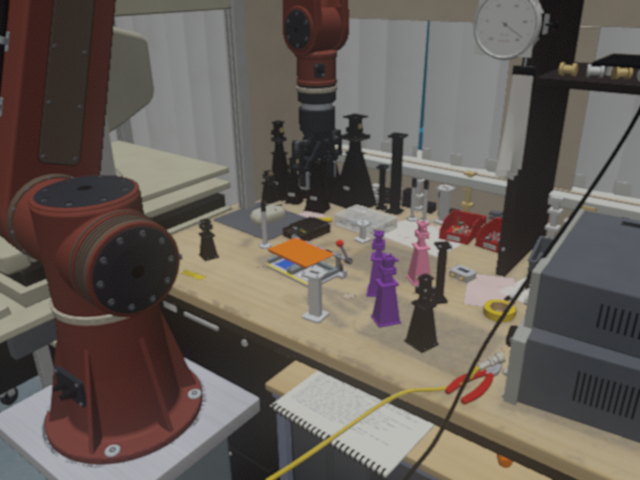

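The scene view shows the shut orange flap at (291,291), the knob at (321,244) and the black tall horn at (417,225). The side view shows the tall horn with its foot near (422,345), the short horn's foot near (208,257), the knob at (340,244), the aluminium guide's foot at (316,316), the waveguide's at (440,300) and the probe's at (265,245).

```bash
cat > h.py <<'E'
from cell import env
import cv2,numpy as np
from scipy.spatial.transform import Rotation as R
def cam(n,pose=None):
    m=env.camera_model(n); K=(m["fx"],m["fy"],m["cx"],m["cy"])
    if n=="wrist":
        p,r=pose; Rt=R.from_rotvec(r).as_matrix(); H=m["hand_eye"]
        return K,Rt@H[:3,:3],Rt@H[:3,3]+p
    A=R.from_rotvec(m["rvec"]).as_matrix(); return K,A.T,-A.T@m["tvec"]
def ray(c,uv):
    K,A,o=c; d=A@np.array([(uv[0]-K[2])/K[0],(uv[1]-K[3])/K[1],1]); return o,d/np.linalg.norm(d)
def plane(c,uv,z):
    o,d=ray(c,uv); return o+d*(z-o[2])/d[2]
def tri(c1,u1,c2,u2):
    (o1,d1),(o2,d2)=ray(c1,u1),ray(c2,u2); M=np.stack([d1,-d2],1)
    t=np.linalg.lstsq(M,o2-o1,rcond=None)[0]; a,b=o1+t[0]*d1,o2+t[1]*d2
    return (a+b)/2,np.linalg.norm(a-b)
def proj(c,X):
    K,A,o=c; x=A.T@(np.asarray(X)-o); return np.array([K[0]*x[0]/x[2]+K[2],K[1]*x[1]/x[2]+K[3]])
def down(phi):  # tool z down, jaw (tool y) axis along world angle phi
    y=np.array([np.cos(phi),np.sin(phi),0]);z=np.array([0,0,-1.]);return R.from_matrix(np.stack([np.cross(y,z),y,z],1)).as_rotvec()
def snap(f):
    pose=(np.array(env.current_tcp_pos()),np.array(env.current_tool_rot())); im=env.capture("wrist")
    cv2.imwrite(f"pics/{f}.png",im[:,:,::-1]); np.save(f"pics/{f}.npy",np.stack(pose)); return im,cam("wrist",pose)
def load(f): return cv2.imread(f"pics/{f}.png")[:,:,::-1],cam("wrist",np.load(f"pics/{f}.npy"))
E
python3 - <<'E'
from h import *
np.set_printoptions(precision=3,suppress=True)
S,D=cam("scene"),cam("side")
def masks(f):
    h=cv2.cvtColor(cv2.imread(f),cv2.COLOR_BGR2HSV); return h
for n,c in(("scene",S),("side",D)):
    h=masks(f"pics/{n}0.png"); m=cv2.inRange(h,(6,200,150),(16,255,255))
    k=max(cv2.findContours(m,0,2)[0],key=cv2.contourArea); q=cv2.approxPolyDP(k,5,True)[:,0]
    print(n,"orange",q.tolist(),[plane(c,p,.05)[:2] for p in q])
    r=cv2.inRange(h,(0,150,100),(5,255,255))|cv2.inRange(h,(170,150,100),(180,255,255))
    for k in cv2.findContours(r,0,2)[0]:
        x,y=k.mean(0)[0]
        if 20<cv2.contourArea(k)<200 and 300<x<360 and 225<y<260: print("knob",x,y,cv2.boundingRect(k))
for nm,u in dict(tall=(422,340),short=(208,254),alu=(316,313),wg=(440,298),probe=(265,244)).items(): print(nm,plane(D,u,0))
print(tri(S,(321,244),D,(340,244)))
print("cams",S[2],D[2])
E
```

```text
scene orange [[330, 284], [283, 315]] [array([0.495, 0.009]), array([0.512, 0.14 ])]
knob 320.8 243.26666666666668 (317, 240, 8, 8)
side orange [[270, 249], [305, 265], [330, 254], [297, 240]] [array([0.514, 0.139]), array([0.497, 0.019]), array([0.576, 0.007]), array([0.592, 0.119])]
tall [ 0.457 -0.301  0.   ]
short [0.476 0.321 0.   ]
alu [ 0.414 -0.076  0.   ]
wg [ 0.622 -0.257  0.   ]
probe [0.606 0.243 0.   ]
(array([ 0.549, -0.041,  0.1  ]), np.float64(0.0016458145488471526))
cams [0.067 0.693 0.577] [-0.399 -0.716  0.642]
```

```bash
python3 - <<'E'
from h import *
env.servo_line([0.52,0.0,0.34],v=0.3); snap("w1"); print(env.current_time())
c=cam("side")
for u in((378,292),(388,321),(419,283)):print(plane(c,u,0))
E
```

```text
0.7917
[ 0.56506392 -0.13368326  0.        ]
[ 0.47623151 -0.21330266  0.        ]
[ 0.65512866 -0.18743293  0.        ]
```

View pics/w1.png

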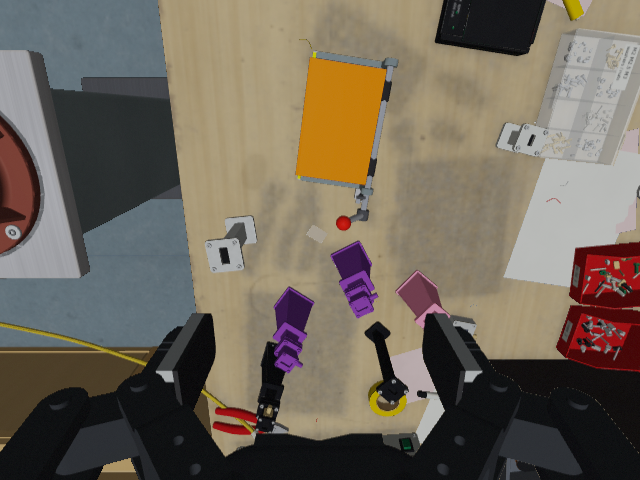

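The wrist view shows the dock with the orange flap at (345,118) and the knob at (344,223). The tall horn is at about (268,410), its brass connector visible. One purple horn is at (352,280), about 90 mm beyond the knob. Next I'll fix the dock pose from the flap, then push the lever.

```bash
cat >> h.py <<'E'
def dock_T(o,a): 
    A=R.from_euler("z",a).as_matrix(); o=np.array([o[0],o[1],0]); return lambda p:o+A@np.array(p)
def quad(m):
    k=max(cv2.findContours(m,0,2)[0],key=cv2.contourArea); return k[:,0].astype(float)
E
python3 - <<'E'
from h import *
np.set_printoptions(precision=4,suppress=True)
im,c=load("w1"); h=cv2.cvtColor(im,cv2.COLOR_RGB2HSV)
k=quad(cv2.inRange(h,(8,200,120),(20,255,255)))
P=np.array([plane(c,p,.052)[:2] for p in k],dtype=np.float32)*1000
(cx,cy),wh,a=cv2.minAreaRect(P); print(cx,cy,wh,a)
yaw=np.radians(a); yaw=(yaw+np.pi/4)%(np.pi/2)-np.pi/4
# flap centre in dock x = 48-45 = 3 
u=np.array([np.cos(yaw),np.sin(yaw)]); o=np.array([cx,cy])/1000-.003*u
d=dock_T(o,yaw); print("dock",o,yaw, "knob pred",d([.019,-.108,.103]))
m=cv2.inRange(h,(0,180,120),(4,255,255)); m[:190]=0;m[260:]=0;m[:,:310]=0;m[:,380:]=0
print("knob",plane(c,np.argwhere(m)[:,::-1].mean(0),.103))
np.save("dock.npy",[*o,yaw])
env.close()
rot=down(yaw+np.pi) if False else None
r0=env.current_tool_rot(); rr=[down(yaw),down(yaw+np.pi)]
rr=min(rr,key=lambda r:(R.from_rotvec(r)*R.from_rotvec(r0).inv()).magnitude())
env.goto(d([-.03,-.108,.16]),rr)
env.servo_line(d([-.03,-.108,.085]),v=.2)
env.servo_line(d([.078,-.108,.088]),v=.1); print(env.current_ft_force())
env.servo_line(d([.05,-.108,.12]),v=.2)
env.servo_line(d([.0,-.09,.30]),v=.3)
snap("w2"); print(env.current_time())
E
```

```text
544.291259765625 69.50145721435547 (136.004150390625, 90.01529693603516) 81.88240051269531
dock [0.5413 0.0699] -0.1416788384116705 knob pred [ 0.5449 -0.0397  0.103 ]
knob [ 0.5489 -0.0407  0.103 ]
[ 0.1133 -0.4756 -0.4886]
5.275
```

View pics/w2.png

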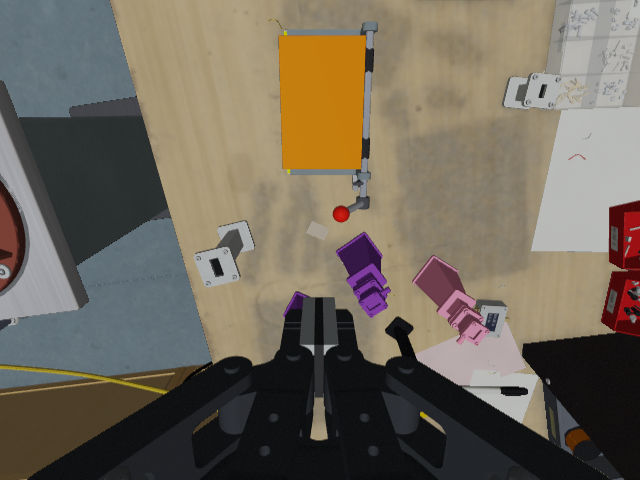

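The w2 view shows the flap still shut, with the knob at (341,214). I'll repeat the push in steps, logging the force, and push further.

```bash
python3 - <<'E'
from h import *
np.set_printoptions(precision=4,suppress=True)
o=np.load("dock.npy"); d0=dock_T(o[:2],o[2]); o[:2]=d0([.003,0,0])[:2]; np.save("dock.npy",o); d=dock_T(o[:2],o[2])
A=R.from_euler("z",o[2]).as_matrix()
env.goto(d([-.03,-.108,.16]),env.current_tool_rot())
env.servo_line(d([-.03,-.108,.085]),v=.2)
for x in(.0,.02,.04,.06,.08,.095):
    env.servo_line(d([x,-.108,.085]),v=.1); print(x,A.T@(env.current_tcp_pos()-d([0,0,0])),A.T@env.current_ft_force(),env.current_gripper_width())
    if x in(.04,.095): cv2.imwrite(f"pics/p{int(x*1000)}.png",env.capture("side")[140:380,200:520,::-1].repeat(2,0).repeat(2,1))
print(env.current_time())
E
python3 -c "
import cv2,numpy as np
a=[cv2.imread(f'pics/p{n}.png')[100:400,100:500] for n in(40,95)];cv2.imwrite('pics/pp.png',np.hstack(a))"
```

```text
0.0 [ 0.0004 -0.108   0.0857] [-0.0632 -0.4086 -0.3697] 0.0008768443940554216
0.02 [ 0.0195 -0.108   0.085 ] [-0.2472 -1.2193  0.2215] -0.001518338032530959
0.04 [ 0.0393 -0.108   0.0848] [-1.214   0.3905 -0.139 ] -0.003255017913510723
0.06 [ 0.0594 -0.108   0.0848] [-0.68   -0.1738  0.1968] -8.211525846158369e-05
0.08 [ 0.0793 -0.108   0.0848] [ 0.2318 -0.4705 -0.7712] 0.0009433573499744521
0.095 [ 0.0944 -0.108   0.0848] [-0.1136  0.2693 -0.356 ] -0.0012177819114222246
8.675
```

View pics/pp.png

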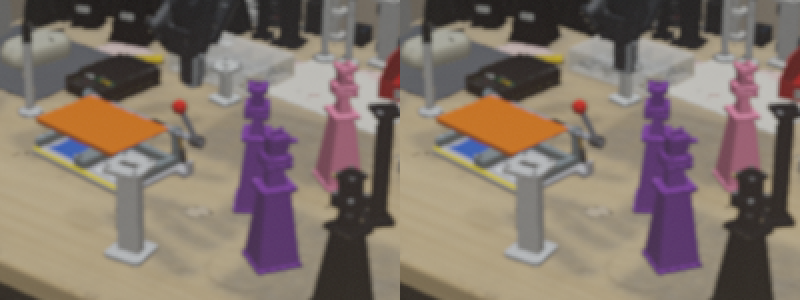

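The side view shows the gripper tip near full-frame pixels (347,232) and then (362,237). It is behind or above the knob at (340,244), which it never touched. I'll check that against the projection.

```bash
python3 - <<'E'
from h import *
np.set_printoptions(precision=4,suppress=True)
o=np.load("dock.npy"); d=dock_T(o[:2],o[2]); D=cam("side");S=cam("scene")
print(o,env.current_tcp_pos(),d([.019,-.108,.103]))
for x in(.019,.04,.095): print(x,proj(D,d([x,-.108,.085])),proj(S,d([x,-.108,.085])))
print("knob",proj(D,d([.019,-.108,.103])),proj(S,d([.019,-.108,.103])))
cv2.imwrite("pics/sc2.png",cv2.resize(env.capture("scene")[150:350,220:460,::-1],None,fx=3,fy=3))
E
```

```text
[ 0.5443  0.0695 -0.1417] [ 0.6222 -0.0506  0.0848] [ 0.5479 -0.0401  0.103 ]
0.019 [339.3307 249.7028] [321.4503 251.0273]
0.04 [345.7545 246.8052] [313.8989 247.7659]
0.095 [361.9733 239.4893] [294.961  239.5868]
knob [339.3361 242.3968] [321.4542 243.3485]
```

View pics/sc2.png

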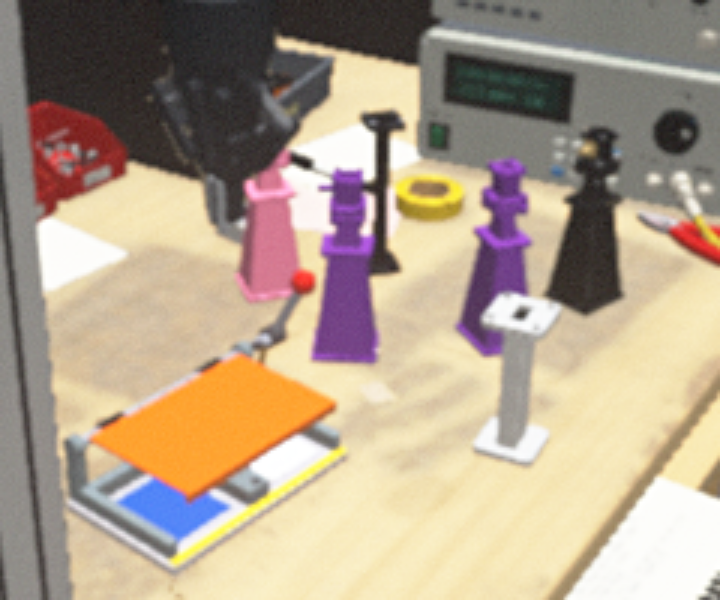

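The projections put the tip about 15 px too high in both fixed views. The wrist view agrees, so the real fingertips sit about 35 to 40 mm behind the reported TCP. The fingers passed over the knob, which fits the near-zero force. I'll push again lower.

```bash
python3 - <<'E'
from h import *
np.set_printoptions(precision=4,suppress=True)
o=np.load("dock.npy"); d=dock_T(o[:2],o[2]); A=R.from_euler("z",o[2]).as_matrix()
env.servo_line(d([.095,-.106,.13]),v=.3)
env.servo_line(d([-.025,-.106,.13]),v=.3)
env.servo_line(d([-.025,-.106,.055]),v=.2)
for x in(.0,.02,.04,.06,.08):
    env.servo_line(d([x,-.106,.055]),v=.1); print(x,A.T@env.current_ft_force())
env.dwell(.2)
im=env.capture("side"); cv2.imwrite("pics/side3.png",im[:,:,::-1])
h=cv2.cvtColor(im,cv2.COLOR_RGB2HSV)
print("orange side bbox",cv2.boundingRect(quad(cv2.inRange(h,(6,200,120),(16,255,255))).astype(np.int32)),env.current_time())
env.servo_line(d([.04,-.106,.13]),v=.3)
env.servo_line(d([-.04,-.0,.30]),v=.3)
snap("w3"); print(env.current_time())
E
```

```text
0.0 [-1.8661 -1.1348 -0.225 ]
0.02 [-1.2023  0.2226  0.9352]
0.04 [-1.1661  0.0921  0.4624]
0.06 [-0.5393  0.0923 -0.0604]
0.08 [ 0.6214 -0.1197 -0.0052]
orange side bbox (301, 205, 43, 42) 12.15
13.5
```

View pics/w3.png

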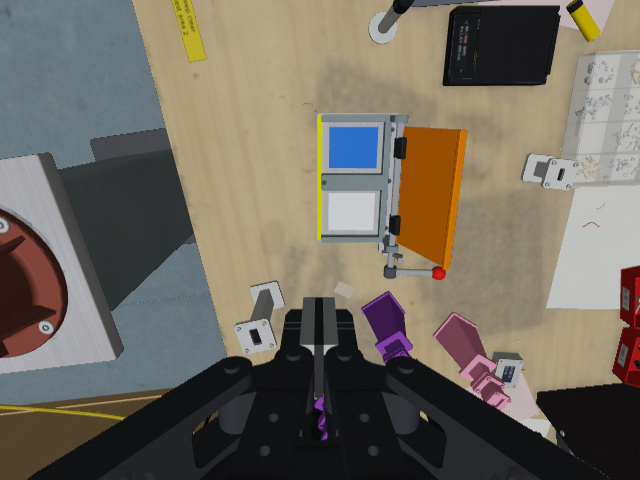

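The w3 view shows the flap open, leaning back with its orange at (432,195), the knob at the open position (438,272), the blue patch at (354,147) and the white patch at (350,212). Now I'll refine the dock pose, probe the worktop once gently to get the true finger length, and look at the tall horn.

```bash
python3 - <<'E'
from h import *
np.set_printoptions(precision=4,suppress=True)
im,c=load("w3"); h=cv2.cvtColor(im,cv2.COLOR_RGB2HSV)
def rect(m,z):
    P=np.array([plane(c,p,z)[:2] for p in quad(m)],np.float32)*1000; return cv2.minAreaRect(P)
roi=np.zeros(h.shape[:2],np.uint8); roi[110:245,314:384]=255
b=rect(cv2.inRange(h,(100,150,100),(125,255,255))&roi,.008); 
roi[:188]=0;roi[238:]=0;roi[:,:326]=0
w=rect(cv2.inRange(h,(0,0,195),(180,30,255))&roi,.008)
roi[:]=0; roi[105:250,310:330]=255
y=rect(cv2.inRange(h,(22,150,120),(35,255,255))&roi,.008)
print(b,w,y)
v=np.array(b[0])-np.array(w[0]); print("sep",np.linalg.norm(v),"yaw",np.arctan2(-v[0],v[1]),"mid",(np.array(b[0])+w[0])/2)
print("old",np.load("dock.npy"))
env.servo_line([.43,.05,.10],v=.3)
z=.01; f0=env.current_ft_force()[2]
env.servo_line([.43,.05,.0],v=.2)
z=-.0
f0=env.current_ft_force()[2]
while z>-.06:
    z-=.003; env.servo_line([.43,.05,z],v=.04); f=env.current_ft_force()[2]
    if f-f0>3: break
print("touch",z,env.current_tcp_pos(),f-f0)
env.servo_line([.43,.05,.20],v=.3); env.open()
env.goto([.46,-.19,.30],down(0) if abs(down(0)@env.current_tool_rot())>5 else env.current_tool_rot())
snap("w4");print(env.current_time(),env.current_tool_rot())
E
```

```text
((551.1822509765625, 110.15179443359375), (48.5057373046875, 59.4442138671875), 81.94244384765625) ((539.8539428710938, 28.81972312927246), (48.94812774658203, 58.84303283691406), 81.9866943359375) ((504.3127136230469, 75.05278778076172), (158.98890686035156, 4.041957855224609), 81.8808822631836)
sep 82.11721127256838 yaw -0.13839426219141857 mid [545.5181  69.4858]
old [ 0.5443  0.0695 -0.1417]
touch -0.039 [ 0.4304  0.05   -0.0378] 29.05633521019579
21.075 [-2.2198 -2.2217 -0.0001]
```

View pics/w4.png

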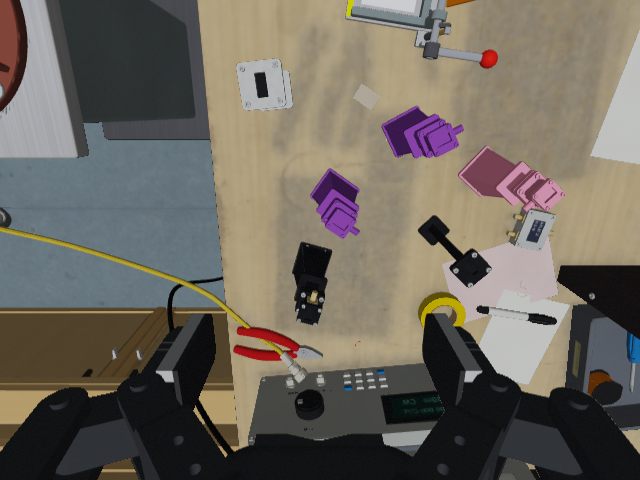

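The probe puts the tips 37 mm behind the reported TCP. The w4 view shows the tall horn with its top near (308,308), foot near (313,258) and brass connector near (313,297), pointing roughly toward +y. The stripe and patch estimates of the dock's x disagree by 6 mm, so I'll magnify both areas.

```bash
python3 - <<'E'
from h import *
np.set_printoptions(precision=4,suppress=True)
a=cv2.imread("pics/w3.png")[105:285,310:470]; b=cv2.imread("pics/w4.png")[236:331,285:345]
A=cv2.resize(a,None,fx=2.5,fy=2.5,interpolation=2); B=cv2.resize(b,None,fx=6,fy=6,interpolation=2)
B=np.clip(B.astype(float)*2,0,255).astype(np.uint8)
o=np.zeros((570,400+360,3),np.uint8); o[:450,:400]=A; o[:570,400:]=B; cv2.imwrite("pics/z1.png",o)
im,c=load("w3"); d=dock_T((.5455,.0695),-.1405)
for nm,p in dict(knob=(.108,-.108,.054),fl=(-.05,.082,.008),fr=(-.05,-.082,.008),bl=(.05,.082,.008),brk=(.048,.076,.058),flapA=(.087,.068,.135),flapB=(.087,-.068,.135),stop=(.036,0,.022)).items():
    u=proj(c,d(p)); print(nm,u,(u-[310,105])*2.5)
E
```

```text
knob [438.4069 272.2516] [321.0172 418.1289]
fl [312.7426 112.6186] [ 6.8566 19.0465]
fr [313.4563 240.5823] [  8.6407 338.9558]
bl [395.5029 112.5536] [213.7574  18.8841]
brk [402.185  118.5106] [230.4625  33.7766]
flapA [463.2903 129.4114] [383.2257  61.0285]
flapB [446.0805 269.052 ] [340.2013 410.1301]
stop [381.949  182.2336] [179.8726 193.084 ]
```

View pics/z1.png

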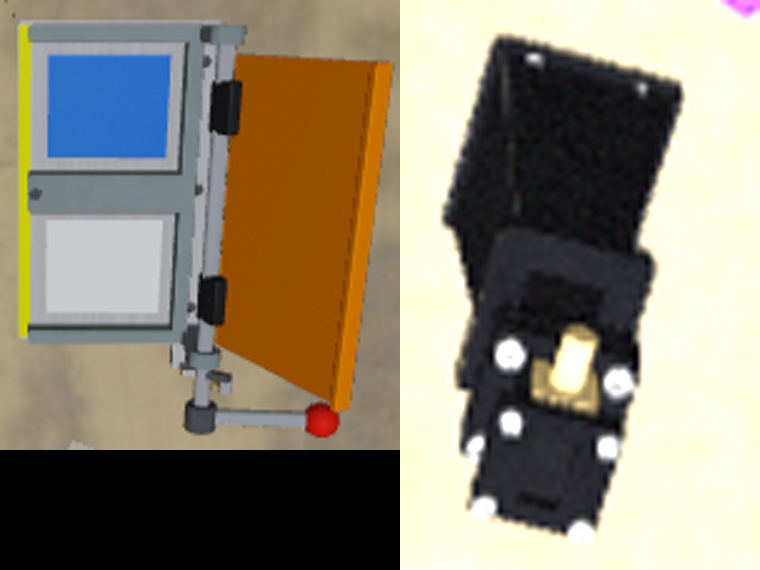

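The magnified view shows the dock with the front-edge corners at crop (18,22) and (20,338) and the knob at (321,419), as predicted for an origin x near 0.546. The tall horn's top-flange bolts are at crop (511,422), (607,446), (484,508) and (581,532), and the far foot corners are at (497,38) and (680,85).

```bash
python3 - <<'E'
from h import *
np.set_printoptions(precision=4,suppress=True)
im,c=load("w4"); px=lambda X,Y:(285+(X-400)/6,236+Y/6)
B=[plane(c,px(*p),.147)[:2] for p in((511,422),(607,446),(484,508),(581,532))]
F=[plane(c,px(*p),.003)[:2] for p in((497,38),(680,85))]
ctr=np.mean(B,0); a1=np.arctan2(*(B[1]-B[0])[::-1]); a2=np.arctan2(*(B[3]-B[2])[::-1]);a3=np.arctan2(*(F[1]-F[0])[::-1])
print("top ctr",ctr,a1,a2,a3,np.linalg.norm(F[1]-F[0]),np.linalg.norm(B[1]-B[0]),np.linalg.norm(B[2]-B[0]))
n=np.array([-np.sin(a3),np.cos(a3)]); print("foot ctr",np.mean(F,0)-.025*n)
# short horn look
env.goto([.47,.40,.28],env.current_tool_rot())
snap("w5"); print(env.current_time())
im=cv2.imread("pics/w5.png"); cv2.imwrite("pics/z2.png",np.hstack([cv2.resize(im,(400,300)),cv2.resize(im[0:300,170:470],(400,400))[:300]]))
E
```

```text
top ctr [ 0.4499 -0.304 ] -0.27547117773957014 -0.2768553067963671 -0.26647863109880954 0.043641113327257064 0.017004124779608856 0.017484725217683295
foot ctr [ 0.45   -0.3047]
23.2417
```

View pics/w5.png

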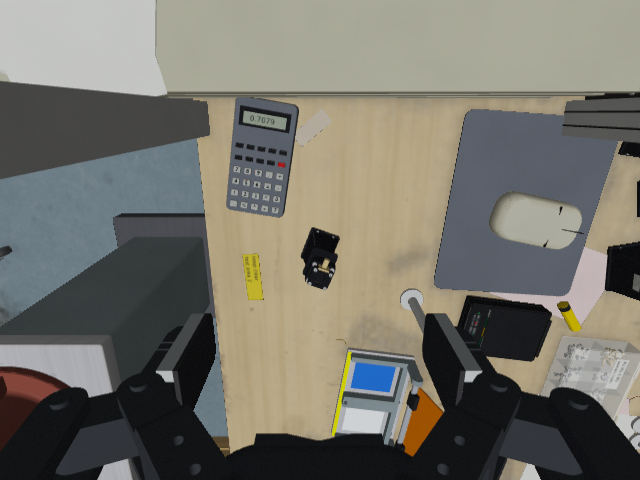

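The w5 view shows the short horn with its foot near (322,240), its top near (318,275) and its connector toward the image top; the probe is at (412,300) and the dock at (380,385). I'll extract its pose numerically.

```bash
python3 - <<'E'
from h import *
np.set_printoptions(precision=4,suppress=True)
im,c=load("w5"); x0,y0=295,222; roi=im[y0:297,x0:348]
big=cv2.resize(roi,None,fx=6,fy=6,interpolation=cv2.INTER_CUBIC); g=cv2.cvtColor(big,cv2.COLOR_RGB2GRAY)
m=cv2.inRange(g,0,85); m=cv2.morphologyEx(m,cv2.MORPH_CLOSE,np.ones((25,25)))
k=max(cv2.findContours(m,0,2)[0],key=cv2.contourArea); print(cv2.approxPolyDP(k,6,True)[:,0].tolist())
h=cv2.cvtColor(big,cv2.COLOR_RGB2HSV); w=cv2.inRange(h,(0,0,120),(180,70,255))&cv2.erode(cv2.drawContours(np.zeros_like(g),[cv2.convexHull(k)],-1,255,-1),np.ones((7,7)))
for q in cv2.findContours(w,0,2)[0]:
    if cv2.contourArea(q)>40: print("bolt",q.mean(0)[0],cv2.contourArea(q))
cv2.imwrite("pics/z3.png",np.clip(big[:,:,::-1].astype(float)*2,0,255))
E
```

```text
[[104, 33], [37, 192], [36, 212], [59, 244], [48, 312], [60, 321], [61, 354], [72, 355], [75, 367], [97, 367], [99, 382], [162, 402], [192, 397], [241, 286], [242, 245], [256, 202], [240, 188], [240, 163], [268, 101], [254, 81]]
bolt [177.4706 393.8235] 46.5
bolt [ 90.1905 369.    ] 129.0
bolt [ 71.6471 349.5882] 71.0
bolt [213.4737 319.7368] 250.5
bolt [226.8182 289.0303] 258.5
bolt [121.5926 288.    ] 271.5
bolt [117.8788 251.4242] 285.0
bolt [ 50.942  252.8986] 609.0
bolt [250.48 160.33] 298.5[ WARN:0@0.060] global loadsave.cpp:1063 imwrite_ Unsupported depth image for selected encoder is fallbacked to CV_8U.
```

View pics/z3.png

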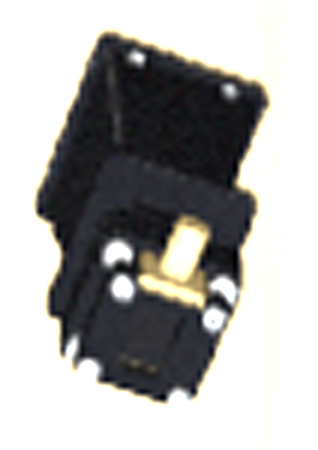

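```bash
cat > place.py <<'E'
from h import *
np.set_printoptions(precision=4,suppress=True)
dk=(.5467,.0695); yaw=-.140; d=dock_T(dk,yaw)
def run(ctr,phi,zg,bay,lift,via):
    z=zg-.059; turn=(yaw+np.pi/2)-phi
    env.goto([*ctr,z+.13],down(phi)); env.servo_line([*ctr,z],v=.15)
    env.close(40); print("width",env.current_gripper_width()*85,env.current_time())
    env.servo_line([*ctr,z+lift],v=.25)
    for p in via: env.servo_line([*p,z+lift],v=.3)
    b=d(bay); env.servo_line([b[0],b[1],z+lift],rot=down(phi+turn),v=.2)
    print("width",env.current_gripper_width()*85,env.current_tcp_pos(),env.current_time())
    env.servo_line([b[0],b[1],z+.013],v=.15); f0=env.current_ft_force()[2]; zz=z+.013
    while zz>z+.003:
        zz-=.0015; env.servo_line([b[0],b[1],zz],v=.05); f=env.current_ft_force()[2]-f0
        if f>2.5: break
    print("landed",zz-z,f,env.current_time())
    env.dwell(.2); env.open(); env.servo_line([b[0],b[1],z+.14],v=.25)
    print("done",env.current_time())
E
python3 - <<'E'
from place import *
im,c=load("w5"); px=lambda X,Y:(295+(X-2.5)/6,222+(Y-2.5)/6)
B=[plane(c,px(*p),.102)[:2] for p in((121.6,287),(213.5,320),(88,369),(179,396))]
F=[plane(c,px(*p),.003)[:2] for p in((104,33),(268,97))]
a3=np.arctan2(*(F[1]-F[0])[::-1]);a=[np.arctan2(*(B[j+1]-B[j])[::-1]) for j in(0,2)]
n=np.array([-np.sin(a3),np.cos(a3)]); print("short",np.mean(B,0),a,a3,np.linalg.norm(F[1]-F[0]),"foot",np.mean(F,0)-.023*n)
for p,r in(([.45,-.304,.06],down(-.272)),([.45,-.304,.22],down(-.272)),(d([0,.041,.22]),down(yaw+np.pi/2)),(d([0,.041,.066]),down(yaw+np.pi/2)),([.47,.3,.03],down(-.3))): print(env.solve_ik(p,r))
E
```

```text
short [0.4714 0.314 ] [np.float64(-0.37295535584925116), np.float64(-0.31701400720278083)] -0.38817174058344 0.03871357680120216 foot [0.4708 0.3127]
[-0.7288  0.4358 -0.314   0.821   0.      1.114 ]
[-0.7288  0.3126 -0.0529  1.2053  0.      1.114 ]
[0.0669 0.3521 0.0038 1.2225 0.     0.2069]
[ 0.0669  0.4632 -0.2498  0.8579  0.      0.2069]
[ 0.437   0.4942 -0.3082  0.7684  0.      2.3078]
```

```bash
python3 - <<'E'
from place import *
run((.450,-.3043),-.272,.117,[0,.041,0],.165,[])
snap("w6")
E
```

```text
width 27.243246096239385 27.3333
width 26.786529138002926 [0.5524 0.1095 0.223 ] 30.425
landed 0.006999999999999992 14.516901442305471 32.5917
done 34.075
```

```bash
python3 - <<'E'
from place import *
run((.4711,.3134),-.37,.084,[0,-.041,0],.19,[(.43,.05)])
p=d([-.03,-.0,.33]); env.goto(p,down(0)); env.goto([.50,-.02,.33],down(0)); snap("w7"); print(env.current_time())
s=env.capture("side"); cv2.imwrite("pics/side7.png",s[:,:,::-1])
a=cv2.imread("pics/w7.png")[60:340,260:500]; b=s[170:310,240:400,::-1]
o=np.zeros((560,800,3),np.uint8); o[:,:480]=cv2.resize(a,(480,560)); o[:280,480:]=cv2.resize(b,(320,280)); cv2.imwrite("pics/fin.png",np.clip(o*1.4,0,255).astype(np.uint8))
E
```

```text
width 27.45215032961175 37.6
width 27.397241810336112 [0.5409 0.0292 0.215 ] 41.5
landed 0.006999999999999992 16.831156777627417 43.8333
done 45.3167
47.1917
```

View pics/fin.png

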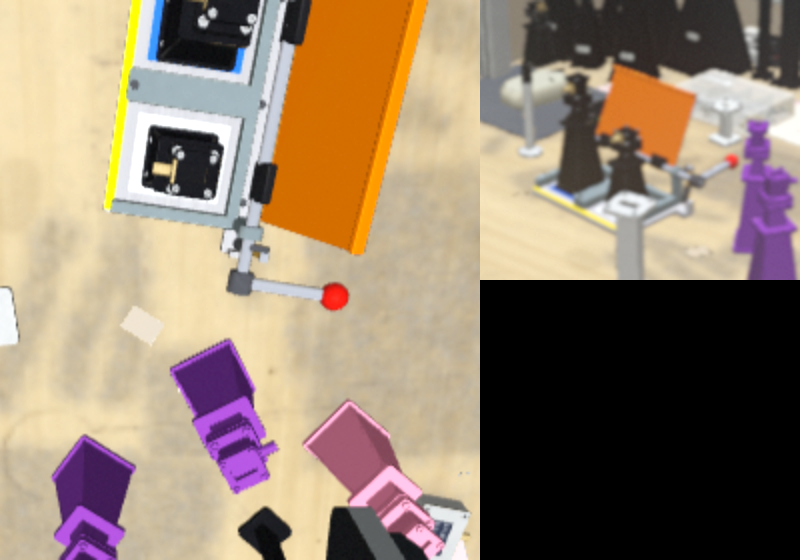

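The final view shows the flap open and the knob at the open position. Both horns stand in their bays with the brass connectors pointing toward the yellow stripe. I'll do one numeric check of centring and squareness before handing in.

```bash
python3 - <<'E'
from place import *
im,c=load("w7"); h=cv2.cvtColor(im,cv2.COLOR_RGB2HSV)
A=R.from_euler("z",yaw).as_matrix(); inv=lambda P:(A.T@(P-d([0,0,0])))*1000
# short: left (front) foot edge, dark vs patch; bright top-flange bolts
v=np.arange(126,150); E=[]
for r in v:
    row=h[r,325:350,2].astype(int); j=np.argmax(row<100); E.append(inv(plane(c,(325+j-.5,r),.012)))
E=np.array(E); print(E[:,:2].round(1).tolist())
k=cv2.inRange(h,(10,60,90),(30,255,255)); k[:,:334]=0;k[:,375:]=0;k[:134]=0;k[150:]=0
p=np.argwhere(k)[:,::-1]; 
if len(p): print("brass n",len(p),[inv(plane(c,q,.103))[:2].round(1) for q in (p[p[:,0].argmin()],p.mean(0),p[p[:,0].argmax()])])
print("pred foot corners px",[proj(c,d([x,-.041+y,.012])).round(1) for x in(-.023,.023) for y in(-.02,.02)],"top",proj(c,d([0,-.041,.11])))
g=cv2.inRange(h,(0,0,150),(180,70,255)); g[:122]=0;g[165:]=0;g[:,:336]=0;g[:,376:]=0
n,l,s,ce=cv2.connectedComponentsWithStats(g)
print([(ce[i].round(1).tolist(),int(s[i,4]),inv(plane(c,ce[i],.11))[:2].round(1).tolist()) for i in range(1,n) if s[i,4]<40])
E
```

```text
[[-24.3, -27.7], [-24.2, -28.9], [-24.0, -30.1], [-23.8, -31.3], [-23.6, -32.6], [-24.7, -34.0], [-24.5, -35.2], [-24.3, -36.4], [-24.1, -37.7], [-23.9, -38.9], [-23.7, -40.2], [-23.6, -41.4], [-24.7, -42.8], [-24.5, -44.1], [-24.3, -45.3], [-24.1, -46.6], [-23.9, -47.9], [-23.7, -49.1], [-23.5, -50.4], [-24.6, -51.8], [-24.4, -53.1], [-24.2, -54.4], [-24.1, -55.6], [-23.9, -56.9]]
brass n 79 [array([-22.8, -43. ]), array([-16.1, -42.2]), array([-10.7, -37.1])]
pred foot corners px [array([330.7, 152.2]), array([335.3, 120.8]), array([364.9, 157.1]), array([370.4, 126. ])] top [357.9013 145.7349]
[([348.0, 133.3], 3, [-12.4, -30.0]), ([349.9, 136.9], 8, [-9.9, -33.3]), ([368.0, 136.0], 1, [8.8, -29.8]), ([366.5, 139.0], 6, [7.8, -33.0]), ([344.0, 154.5], 2, [-13.1, -52.0]), ([346.0, 154.0], 1, [-11.1, -51.2]), ([348.0, 155.0], 1, [-8.8, -51.9]), ([364.0, 155.0], 1, [8.1, -49.6]), ([362.0, 156.0], 1, [6.2, -50.9]), ([364.0, 157.0], 1, [8.5, -51.6])]
```

```bash
python3 -c "
from h import *
print(env.current_time(),env.hand_in())"
```

```text
the job is handed in; nothing more can be done
47.2417 None
```

I opened the flap with the lever, then stood the tall horn in the blue bay and the short horn in the white bay, and handed in at 47.2 s. The hand-in reported no verdict.

**Lever:** the first two pushes passed over the knob because the real fingertips sit about 37 mm behind the reported TCP. I confirmed this by touching the worktop once, at about 29 N at the fingertips. With that corrected, the third push opened the flap.

**Last checks:**
- **Flap:** still open in the last pictures.
- **Short horn:** within about 1 mm of centre and square to the dock's front edge by measurement.
- **Tall horn:** only seen by eye, upright in the bay with the connector toward the stripe. I did not measure it.
- **Landing:** both horns met the bay floor at the expected height with about 15 N.
- **Bystanders:** the aluminium guide, probe and waveguide looked undisturbed where they showed in the last pictures, and the arm never came near them.

**Disagreement:** the dock's front-to-back position came out up to 10 mm apart. The yellow stripe put the origin at x = 0.551 to 0.552, the knob, floor patches and back stop at 0.545 to 0.547, and the shut flap at 0.541. I used 0.5467, so the horns could be a few millimetres off along that direction.

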